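# Scan the coating of a manifold block with a pen gauge and hold it on the reading spot

### The arm

A 6-joint arm with a two-finger parallel gripper is mounted at the origin on the work surface. World frame = base frame: x ahead of the robot, y to its left, z up, the work surface at z = 0. Lengths are in m, angles in rad, forces in N, time in s.
With the tool pointing down it reaches from about 0.25 to 0.775 m from the base axis. Payload 4 kg.
Tool frame: the origin (TCP) lies between the finger pads, 19 mm behind the fingertips; this is the grasp point; z points along the fingers, y is the line along which they close (so a half turn about z gives the same grasp; the last joint's range is limited). The gripper opens to 94 mm and grips with 3 to 60 N. Pads are 16 mm wide; open, the fingers measure 119 mm over their backs; the gripper's body (75 mm by 177 mm) begins 78 mm behind the grasp point.
Start: joints at [-1.291, 0.087, 1.371, -0, 1.684, -0.103], TCP at [0.205, -0.51, 0.224] pointing down, gripper open.
Joint ranges: [-3.1, 3.1], [-0.76, 2.03], [0.27, 2.55], [-1.08, 4.22], [0.17, 2.65], [-2.57, 2.57]. Speed limits (rad/s): [2.79, 2.79, 3.14, 3.14, 3.14, 3.14].

### API

Orientations are given as [roll, pitch, yaw] about the fixed x, y, z axes, in that order (R = Rz(yaw) Ry(pitch) Rx(roll)).
In Python, from bench import robot, eyes, models gives the robot as it stands.
- The arm moves only by the tool step_arm, never from a script. Its argument "commands" is a list that holds one entry, the list of rows, each a list of 7 numbers: the shift along the tool's x, y, z in mm, then the turn, a rotation vector about the tool's x, y, z in rad, then the finger opening in mm, from 0 to 94. In form: [[[tx, ty, tz, wx, wy, wz, gripper], ...]]. A call has 1 to 20 rows; each row shifts and turns the commanded pose from where the row before left it, along the tool's axes as they then stand; what a row does not reach is not made up. A row lasts 1/8 s, in which the tool goes at most 62.5 mm and 10.7 degrees, less where a joint would pass 70% of its speed; a pose out of reach is approached as far as the arm can. A call is refused whole if a number of a shift passes 62.5 or a number of a turn 0.188, either way. A call with a gripper value outside its range is refused whole. The fingers move at their own pace and stop on an object; the grip force is fixed at half the most. Time passes only in rows, so rows that do not move let the fingers close. It gives the time, the measured TCP pose, the force, the opening and the grip force at its end, in the units of the state.
- robot.get_obs(): the state, without advancing time (a new reading comes with each control period).
- eyes.snapshot(name): name is "scene" or "top"; returns a dict with "color" (480x640x3 uint8, red, green, blue), "camera_matrix" (3x3 intrinsics, pixels), "eye" and "rotation" of the camera in the world. Camera axes: x right, y up, looking along -z (the intrinsics and any distortion apply to the point x, -y, -z); pixel columns grow to the right and rows downward; lengths in m; the calibration is good to about 2 mm. A picture is of the moment at which its call begins. There is no depth.
- robot.close_job(): hands the job in; it is judged then, once.
Trained networks look in a picture, given as the dict that the camera call returned (one of the last four; its "shot" number tells which), for a name from the list of things; names that differ only in an ending like _2 or _b are one class to them, and where a whole thing is asked for, a point or a joint stands for the part that bears it (a point fixed in the world has none). Each returns a list of dicts, best first, with "confidence" (0 to 1); they miss things now and then, are a little off and sometimes report something else, mostly with a low value. They report only what shows in the picture. A call takes as long as a camera call. They do not tell look-alikes from the thing itself.
- models.masks_of(picture, query): "mask" (480x640 bool, what is visible of it) and "xy" ([column, row] in pixels, amid what is visible of it).
- models.tip_of(picture, query): "xy" ([column, row] in pixels: a listed point, or the origin of a listed thing).
The state is a dict: "time": time; "joint_positions": joint angles; "qvel": joint speeds; "joint_torque": joint torques, N m; "tool_pos": TCP position; "ee_rot": TCP orientation; "wrist_force": force on the tool from outside, world axes, zero at the start; "wrist_torque": the same for the moment, N m; "width": finger opening in m; "finger_force": force on a finger pad.
Only numpy, scipy, OpenCV 4.12 (cv2) and the standard library are available. Lean on these libraries where they do the work, as an engineer would, in place of code of your own. Each camera call takes 0.05 s, during which the arm holds its last target. There are 200 camera calls.

### The job

Take the pen-shaped coating gauge out of its dock and set its spring tip on the white line on the dark manifold block, square to the tilted face and with a light push of about 3 N (tip roughly half in). Slide it slowly, about 2 cm a second and without lifting, in a straight line to the orange dot, keeping it square and lightly pressed all the way. Finish while still holding it there, steady on the dot with the same light push, for the reading; leave the bin, the sleeve, the zero plate and the table's tilt as they are.

Things in the scene. Friction and masses are not known exactly. Their poses are not given: they have to be found in the camera images.
- gauge: Loose pen-type coating gauge, 0.13 kg, upright in its dock. Origin at the tip's point with the spring out, 5 mm above the bench in the dock; z runs along the pen to its cap. White body with flat sides, 28 (x) x 22 mm (y), from z = 45 to 130 mm, its underside resting on the dock's top; display on the -x side, orange cap. Below it a nose 16 mm in diameter, tapering from z = 26 to 10 mm at z = 11.
- gauge_grip (a point): On the pen's axis, 105 mm above the tip's point: a good place for the TCP, with the fingers along the pen (pointing to its tip) and closing on two flat sides. 25 mm of the pen stands above it. Axes as the gauge.
- tip: The gauge's spring tip: steel rod 5 mm in diameter with a ball end of 6 mm diameter. It slides up into the nose by up to 8 mm along the pen's axis: 1 N starts it moving, then 0.5 N more per mm (3 N at 4 mm in, 5 N at 8 mm, where it meets a stiff stop). Same origin and axes as the gauge, but it moves with the tip.
- gauge_tip (a point): The lowest point of the spring tip's ball end, the point that touches the work; moves with the tip. Turning the pen about its own axis makes no difference to it. Axes as the gauge.
- dock: Grey charging dock, 80 x 70 x 50 mm, fixed to the bench, with an upright round socket of 19 mm diameter in the middle of its top; the gauge's 16 mm nose hangs in it and lifts straight out (pen tip 45 mm below the dock's top). Origin at the centre of its underside, z up. It may stand left or right of the fixture.
- fixture: Grey cast tilting table, fixed to the bench, with the block clamped on it (part of this entry). Base 130 x 250 x 14 mm, origin at the centre of its underside; two cheeks 112 mm out along y, 89 mm high. Between them a steel table 110 x 190 mm tilts about an axis along y, 60 mm above the bench, locked by friction at 5 to 21 degrees (differs each time), its face leaning to the fixture's -x side.
- block_top (a point): Centre of the top face of the dark manifold block (75 x 150 mm face, 40 mm thick), 46 mm from the tilt axis. z is the face's outward normal, y along the block, x up the slope. Marks lie on the plain strip 16 mm to its -x side; four round ports, flush with the face, on the +x half. Clamps and stops end 22 mm below the face.
- start_mark (a point): Middle of the white line (22 x 4 mm, across the path) on the block's top face. z is the face's outward normal, y points along the path from dot to line, x across it up the slope. The line is 100 mm from the dot.
- read_spot (a point): Centre of the orange dot (12 mm diameter) on the block's top face. z is the face's outward normal: the gauge is square when its z lies along this z; y points along the path to the white line.
- red_bin: Bystander: loose red parts bin 120 x 100 x 65 mm with three sleeves in it, on the other side of the fixture from the dock. Origin at the centre of its underside.
- sleeve: Bystander: loose aluminium sleeve standing upright, 26 mm diameter, 45 mm high, origin at the centre of its underside.
- zero_plate: Bystander: loose black zero plate 70 x 55 x 10 mm with a bright square on top, lying flat on the bench behind the fixture; origin at the centre of its underside.
Things that resemble listed ones, but are neither listed nor needed, are in the scene too. Several things have the shape of the dock; the one meant has the colours described above. What is shaped like the gauge but pink is not meant.

How it is judged:
By the outcome, as a careful person would: the job done as asked, in the order asked, and still so for the second after the job is handed in, while the arm keeps its last pose, push and grip.
It also fails if it takes over 62 s, if anything falls off the work surface, if the arm or the gripper's body presses on something with over 40 N, if the wrist force passes 120 N, or if a joint passes its speed limit or range.

## Working session

There is one attempt and no reset: what is moved stays moved. The work goes in short steps, Python scripts to look and compute and a tool call to move; the robot and the scene stay as the last step left them, time stands still between calls to the robot, and variables do not carry over. Pictures are saved under pics/ and viewed, at most 10 in all, crops included, and the job is handed in when it is done.

Besides the shell and the picture viewer there is one more tool, called after "Call:" as a command line: name --argument value ..., lists and objects as JSON in quotes. step_arm: Moves the arm, as the interface text tells. Its arguments: {"type":"object","properties":{"commands":{"type":"array"}},"required":["commands"]}

```bash
mkdir -p pics; ls; python3 - <<'E'
from bench import robot, eyes, models
import cv2,pickle
for n in ("scene","top"):
    p=eyes.snapshot(n); cv2.imwrite(f"pics/{n}0.png",p["color"][:,:,::-1])
    print(n,{k:(v.tolist() if hasattr(v,'tolist') else v) for k,v in p.items() if k!="color"})
    for q in ("gauge","gauge_grip","dock","read_spot","start_mark","block_top","fixture","sleeve","zero_plate","red_bin"):
        print(q,[(round(d["confidence"],2),[round(float(a),1) for a in d["xy"]]) for d in models.tip_of(p,q)[:3]])
o=robot.get_obs(); print({k:(v.tolist() if hasattr(v,'tolist') else v) for k,v in o.items()})
E
```

```text
pics
scene {'camera_matrix': [[496.26440353416217, 0.0, 316.65612344226844], [0.0, 496.26440353416217, 238.55995013249148], [0.0, 0.0, 1.0]], 'eye': [1.2829520979289277, 0.07146109080644066, 0.7807171182378861], 'rotation': [0.8046689368144808, -0.01631864247120074, 1.5823839161364324], 'shot': 1}
gauge [(0.87, [431.7, 253.4]), (0.84, [467.2, 290.0]), (0.38, [292.3, 267.2])]
gauge_grip [(0.92, [480.7, 253.1]), (0.68, [397.0, 322.2]), (0.57, [443.0, 220.4])]
dock [(0.67, [431.6, 256.3]), (0.61, [419.2, 214.8]), (0.57, [496.3, 255.7])]
read_spot [(0.85, [266.0, 227.5])]
start_mark [(0.68, [317.0, 226.5])]
block_top [(0.93, [291.3, 233.2])]
fixture [(0.82, [292.3, 268.5]), (0.64, [440.3, 217.4])]
sleeve [(0.77, [164.3, 317.2])]
zero_plate [(0.87, [397.4, 322.6])]
red_bin [(0.6, [116.3, 263.7]), (0.43, [441.0, 218.0])]
top {'camera_matrix': [[464.97844926234984, 0.0, 318.35750493179137], [0.0, 464.97844926234984, 240.1001767428193], [0.0, 0.0, 1.0]], 'eye': [0.4498888591004497, 0.05644964870719101, 1.0555710982075681], 'rotation': [0.11431838548171536, -0.020137764052964968, -1.582590599
[... 539 characters left out ...]
920888667, -0.10312960637434453], 'qvel': [-0.0012914428161476727, 0.0012869575215618669, -0.0004716801604699075, -0.0005021759634886084, -0.0008228422143465579, -0.0012154297659954046], 'joint_torque': [0.0002478832448105095, -34.00554299354553, -30.25998830795288, 0.07189414696767926, 0.02378435048740357, 5.496388411074804e-06], 'tool_pos': [0.20544107533008438, -0.5102195579211876, 0.22430984520750963], 'ee_rot': [3.1414579339535766, 2.1364841501281262e-05, 0.38283752407771754], 'wrist_force': [-0.6967727561739867, -0.17985760126511918, 0.23091563520628372], 'wrist_torque': [0.04331395259562028, 0.0014072264605211055, -0.0328904796895851], 'finger_force': 0.0, 'width': 0.0936647824916127}
```

View pics/scene0.png

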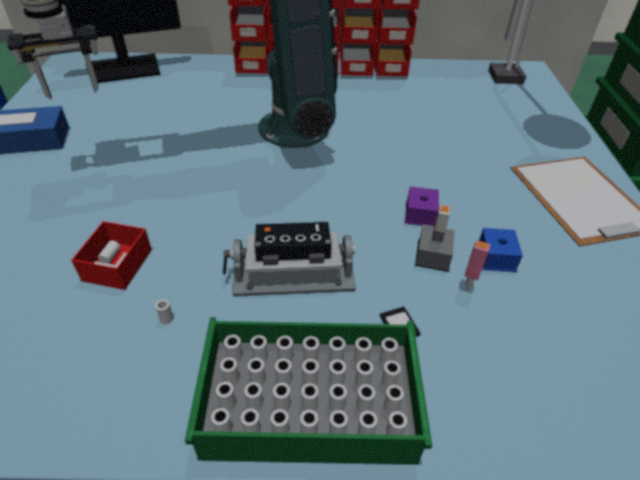

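View pics/top0.png

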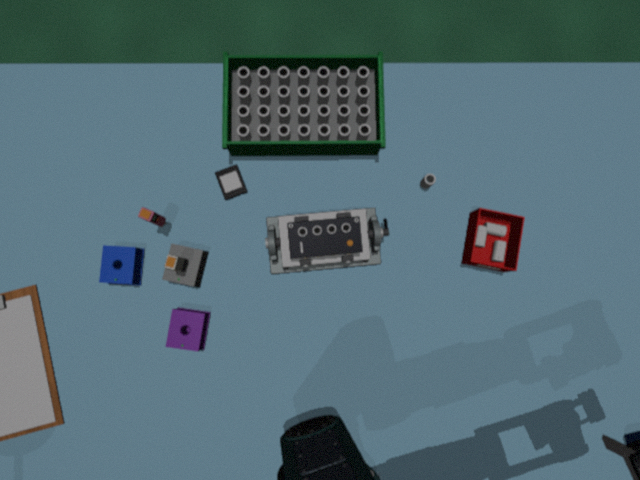

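```bash
cat > h.py <<'E'
import numpy as np, cv2
from scipy.spatial.transform import Rotation as R
def cam(p):
    return np.array(p["camera_matrix"]),np.array(p["eye"]),R.from_euler("xyz",p["rotation"]).as_matrix()
def proj(p,X):
    K,e,M=cam(p); c=(np.atleast_2d(X)-e)@M*[1,-1,-1]; u=c@K.T; return u[:,:2]/u[:,2:]
def ray(p,uv):
    K,e,M=cam(p); d=M@(np.linalg.inv(K)@[uv[0],uv[1],1]*[1,-1,-1]); return e,d/np.linalg.norm(d)
def atz(p,uv,z):
    e,d=ray(p,uv); return e+d*(z-e[2])/d[2]
def tri(ps,uvs):
    A=np.zeros((3,3));b=np.zeros(3)
    for p,uv in zip(ps,uvs):
        e,d=ray(p,uv); Q=np.eye(3)-np.outer(d,d); A+=Q; b+=Q@e
    X=np.linalg.solve(A,b); return X,[np.round(proj(p,X)[0]-uv,1) for p,uv in zip(ps,uvs)]
E
python3 - <<'E'
from bench import robot, eyes
from h import *
import pickle
ps=[eyes.snapshot(n) for n in ("scene","top")]; pickle.dump(ps,open("p0.pkl","wb"))
def crop(p,x,y,w=80,h=60): return cv2.resize(p["color"][y:y+h,x:x+w],(400,300),interpolation=cv2.INTER_CUBIC)
s,t=ps
im=np.vstack([np.hstack([crop(s,395,195,100,75),crop(t,135,200,100,75)]),np.hstack([crop(s,243,205),crop(t,280,205)])])
cv2.imwrite("pics/c1.png",im[:,:,::-1])
print(proj(s,robot.get_obs()["tool_pos"]),proj(t,robot.get_obs()["tool_pos"]))
print(atz(s,(166,321),0),atz(t,(427,187),0),atz(t,(427,187),.02))
E
```

```text
[[69.4276918  85.67601567]] [[635.63771448 430.87160376]]
[ 0.70830552 -0.21229206  0.        ] [ 0.69282691 -0.22056396  0.        ] [ 0.68822394 -0.21531535  0.02      ]
```

View pics/c1.png

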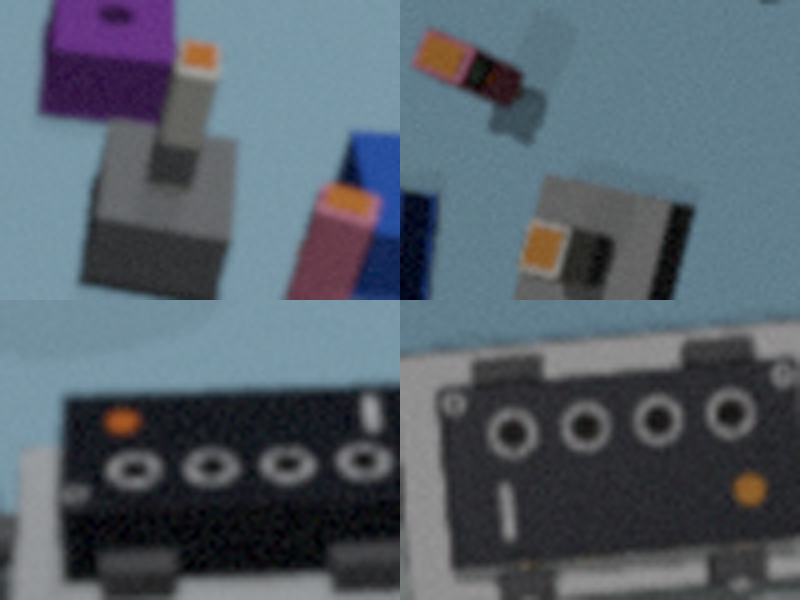

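The pen meant is the white one with the orange cap in the grey dock: scene (437,240), top (180,264). The others don't fit: pink pen at scene (477,262) and top (152,215), blue dock at (500,250), purple dock at (423,205). The block shows the dot at scene (267,229) and the line at (317,227), both on the side towards the robot. Next I'll fit the models.

```bash
cat > fit.py <<'E'
from h import *
import pickle
from scipy.optimize import least_squares
from scipy.ndimage import map_coordinates
ps=pickle.load(open("p0.pkl","rb")); s,t=ps
def blob(p,box,f):
    x0,y0,x1,y1=box; c=p["color"][y0:y1,x0:x1].astype(float); w=np.clip(f(c),0,None); w[w<.25*w.max()]=0
    yy,xx=np.mgrid[y0:y1,x0:x1]; return np.array([(w*xx).sum(),(w*yy).sum()])/w.sum()
org=lambda c:c[...,0]-c[...,2]-40
wht=lambda c:c.min(-1)-60
S=lambda a,b:(243+a/5,205+(b-300)/5)
T=lambda a,b:(280+(a-400)/5,205+(b-300)/5)
def bx(c,r,r2=None): r2=r2 or r; return [int(round(v)) for v in (c[0]-r,c[1]-r2,c[0]+r+1,c[1]+r2+1)]
pts={}
pts["dot"]=[blob(s,bx(S(124,421),5),org),blob(t,bx(T(750,489),5),org)]
pts["line"]=[blob(s,bx(S(372,412),4,6),wht),blob(t,bx(T(507,512),4,8),wht)]
for i,(a,b) in enumerate([((135,470),(731,414)),((212,467),(658,420)),((288,464),(587,428)),((364,461),(512,434))]):
    pts["port%d"%i]=[blob(s,bx(S(*a),6,5),wht),blob(t,bx(T(*b),6),wht)]
pts["cap"]=[blob(s,(436,200,456,216),org),blob(t,(160,250,180,274),org)]
if __name__=="__main__":
    for k,v in pts.items():
        X,r=tri(ps,v); print(k,np.round(v,1).tolist(),np.round(X*1000,1),[x.tolist() for x in r])
    print(tri(ps,[(164.3,317.2),(426.5,187.1)]))
    g={k:tri(ps,v)[0] for k,v in pts.items()}
    P=np.array([v for k,v in g.items() if k!="cap"]); c=P.mean(0); n=np.linalg.svd(P-c)[2][2]; n*=np.sign(n[2])
    print("normal",n,"tilt",np.degrees(np.arccos(n[2])),np.linalg.norm(g["line"]-g["dot"]),(P-c)@n*1000)
E
python3 fit.py
```

```text
dot [[267.1, 228.9], [349.6, 242.4]] [553.5 -26.9 103.4] [[-0.8, -0.0], [-0.7, 0.0]]
line [[316.7, 226.1], [301.1, 247.1]] [544.7  72.9 105.5] [[-0.6, -0.0], [-0.6, 0.0]]
port0 [[269.0, 238.7], [345.4, 227.2]] [584.8 -19.5 106.3] [[-0.4, -0.0], [-0.3, 0.0]]
port1 [[284.5, 238.3], [331.2, 228.3]] [582.9  10.3 106.2] [[-0.5, -0.0], [-0.5, 0.0]]
port2 [[300.2, 238.0], [316.5, 229.7]] [580.4  40.8 105.4] [[-0.6, -0.0], [-0.6, 0.0]]
port3 [[315.2, 237.1], [302.1, 231.0]] [577.7  70.3 106.3] [[-0.5, -0.0], [-0.5, 0.0]]
cap [[444.5, 208.5], [170.2, 261.5]] [515.8 330.4 133.9] [[-0.4, 0.1], [-0.5, -0.0]]
(array([ 0.69412097, -0.22072032, -0.0069738 ]), [array([-0.3, -0. ]), array([-0.2,  0. ])])
normal [-0.04943653 -0.0140572   0.99867834] tilt 2.9460867595869393 0.10020077127587498 [-0.57920818  0.56201127  0.70484513  0.29243788 -0.781677   -0.1984091 ]
```

```bash
cat > fit2.py <<'E'
from fit import *
gray=[cv2.GaussianBlur(p["color"],(0,0),0.7).astype(float).mean(-1) for p in ps]
def frame(q):
    fx,fy,yaw,th=q[:4]; Rz=R.from_euler("z",yaw).as_matrix(); Rt=Rz@R.from_euler("y",-th).as_matrix()
    return np.array([fx,fy,.06])+Rt@[0,0,.046],Rt,Rz
def campts(i,q,X):
    p=dict(ps[i]); d=q[9+6*i:15+6*i]; p["eye"]=np.array(p["eye"])+d[:3]
    K,e,M=cam(p); M=M@R.from_rotvec(d[3:]).as_matrix(); c=(np.atleast_2d(X)-e)@M*[1,-1,-1]; u=c@K.T; return u[:,:2]/u[:,2:]
def segs(q):
    c,Rt,Rz=frame(q); a,b=.0375,.075; f=lambda x,y:c+Rt@[x,y,0]
    r=lambda x,y:np.array([q[0],q[1],.014])+Rz@[x,y,0]
    d=lambda x,y:np.array([q[7],q[8],.05])+R.from_euler("z",q[21]).as_matrix()@[x,y,0]
    blk=[(f(-a,-b),f(-a,b)),(f(-a,-b),f(a,-b)),(f(-a,b),f(a,b)),(f(a,-b),f(a,b))]
    base=[(r(-.065,-.125),r(-.065,.125)),(r(.065,-.125),r(.065,.125))]
    dk=[(d(-.04,-.035),d(.04,-.035)),(d(-.04,.035),d(.04,.035)),(d(-.04,-.035),d(-.04,.035)),(d(.04,-.035),d(.04,.035))]
    return [(0,*blk[0]),(0,*blk[2]),*[(1,*x) for x in blk],(0,*base[1]),(1,*base[1])]+[(i,*x) for i in (0,1) for x in dk]
def edgeobs(q,w=3):
    out=[]
    for i,A,B in segs(q):
        uv=campts(i,q,A+np.linspace(.05,.95,25)[:,None]*(B-A)); tdir=uv[-1]-uv[0]; n=np.array([-tdir[1],tdir[0]])/np.linalg.norm(tdir)
        k=np.arange(-w,w+.01,.25); prof=map_coordinates(gray[i],[(uv[:,1:]+k*n[1]),(uv[:,:1]+k*n[0])],order=1)
        g=np.abs(np.gradient(prof,axis=1)); j=g.argmax(1); ok=(g.max(1)>3)
        m=uv+k[j][:,None]*n; out.append((i,A,B,m,ok,n))
    return out
def fun(q,obs):
    c,Rt,Rz=frame(q); r=[]
    P={"dot":(-.016,q[4]-.05),"line":(-.016,q[4]+.05)}
    for k in range(4): P["port%d"%k]=(q[5],q[6]+(k-1.5)*.03)
    for n,(x,y) in P.items():
        for i in (0,1): r+=list((campts(i,q,c+Rt@[x,y,0])[0]-pts[n][i])/.2)
    for i in (0,1): r+=list((campts(i,q,[q[22],q[23],.135])[0]-pts["cap"][i])/.3)
    for (i,A,B),(_,_,_,m,ok,n) in zip(segs(q),obs):
        u=campts(i,q,A+np.linspace(.05,.95,25)[:,None]*(B-A)); e=((u-m)@n)[ok]/.4
        r+=list(np.sign(e)*np.sqrt(2*(np.sqrt(1+e**2)-1))*.4)
    d=np.r_[q[9:12],q[15:18]]/.0015; w=np.r_[q[12:15],q[18:21]]/.0015
    return np.r_[r,d,w]
q=np.r_[.567,.025,.08,.1,0,.016,0,.5158,.3304,np.zeros(12),.1,.5158,.3304]
for it,w in enumerate([5,4,3,3,2.5,2.5]):
    obs=edgeobs(q,w); sol=least_squares(fun,q,args=(obs,)); q=sol.x
if __name__=="__main__":
    J=sol.jac; sd=np.sqrt(np.diag(np.linalg.pinv(J.T@J)))
    c,Rt,Rz=frame(q); print("fix",q[:9].round(4),"dockyaw",q[21].round(3),"cap",q[22:].round(4)); print("tilt",np.degrees(q[3]),"+-",np.degrees(sd[3]),"yaw",np.degrees(q[2]),"sdxy",sd[:2])
    print("cams",(q[9:21]*1000).round(2)); print("cost",sol.cost)
    print("line",c+Rt@[-.016,q[4]+.05,0],"dot",c+Rt@[-.016,q[4]-.05,0],"n",Rt[:,2])
    for (i,A,B),o in zip(segs(q),obs):
        u=campts(i,q,A+np.linspace(.05,.95,25)[:,None]*(B-A)); e=((u-o[3])@o[5])[o[4]]; print(i,o[4].sum(),np.round([np.median(e),e.std()],2),end="; ")
    im=[]
    for i,p in enumerate(ps):
        g=cv2.resize(p["color"],None,fx=4,fy=4,interpolation=cv2.INTER_CUBIC)
        for j,A,B in segs(q):
            if j==i: a,b=[tuple(int(v) for v in campts(i,q,x)[0]*4+1.5) for x in (A,B)]; cv2.line(g,a,b,(0,255,0),1)
        for X in (c+Rt@[-.016,q[4]+.05,0],c+Rt@[-.016,q[4]-.05,0],[q[22],q[23],.135],[q[7],q[8],.05]): cv2.circle(g,tuple(int(v) for v in campts(i,q,X)[0]*4+1.5),3,(255,0,255),-1)
        im.append(g)
    a=np.hstack([im[0][820:1120,920:1420],im[0][780:1080,1640:1940][:, :300]]); b=np.hstack([im[1][820:1120,1060:1560],im[1][930:1230,580:880]])
    cv2.imwrite("pics/c2.png",np.vstack([a,b])[:,:,::-1])
E
python3 fit2.py
```

```text
fix [5.700e-01 2.420e-02 8.700e-02 9.120e-02 5.000e-04 1.660e-02 1.000e-04
 5.143e-01 3.290e-01] dockyaw -0.246 cap [0.5166 0.3297]
tilt 5.223558645055573 +- 0.6146419253009975 yaw 4.983176581593486 sdxy [0.00157912 0.00150391]
cams [-0.15 -0.73 -0.36  0.53  0.43  1.17  0.15  0.73 -1.23  1.15  0.12 -0.56]
cost 64.84099197122941
line [0.54561369 0.07272858 0.10435229] dot [ 0.55430002 -0.02689344  0.10435229] n [-0.09069794 -0.00790821  0.99584705]
0 25 [-1.25  0.31]; 0 25 [-0.25  0.4 ]; 1 21 [-0.25  0.4 ]; 1 25 [0.26 0.28]; 1 25 [0.01 0.25]; 1 16 [0.  0.4]; 0 25 [-0.75  0.25]; 1 18 [1.   0.81]; 0 20 [-1.01  0.57]; 0 22 [0.37 0.35]; 0 14 [-0.25  0.36]; 0 25 [-0.75  0.3 ]; 1 25 [0.26 0.3 ]; 1 0 [nan nan]; 1 20 [0.76 0.3 ]; 1 0 [nan nan];
  return _methods._mean(a, axis=axis, dtype=dtype,
  ret = ret.dtype.type(ret / rcount)
  ret = _var(a, axis=axis, dtype=dtype, out=out, ddof=ddof,
  arrmean = um.true_divide(arrmean, div, out=arrmean,
  ret = ret.dtype.type(ret / rcount)
```

View pics/c2.png

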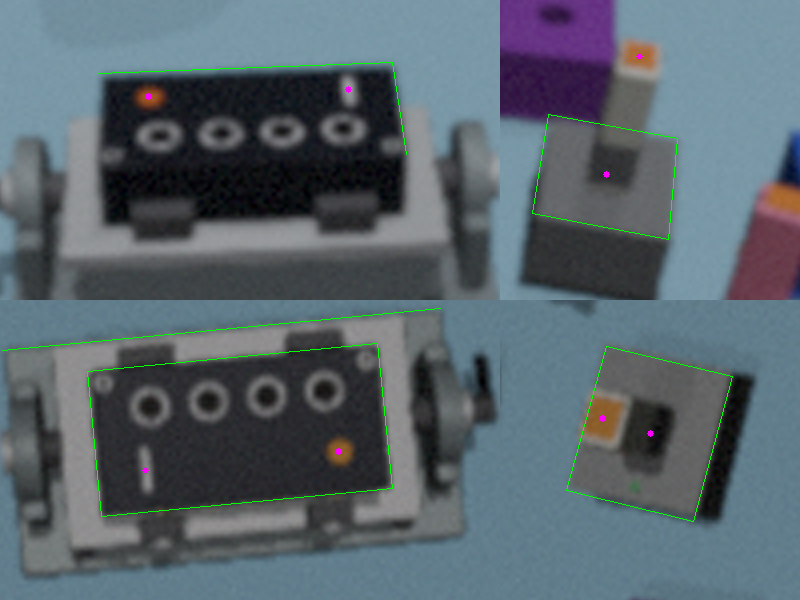

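The overlay fits well: the line is at scene crop (348,89), the dot at (148,97), and the dock outline matches. Tilt is only weakly constrained, so I'll add the table's edges and profile the cost over tilt.

```bash
cat > fit3.py <<'E'
import fit2; from fit2 import *
old=fit2.segs
def segs3(q):
    c,Rt,Rz=frame(q); f=lambda x,y:c+Rt@[x,y,-.040]
    F=(f(.055,-.09),f(.055,.09)); B=(f(-.055,-.09),f(-.055,.09))
    return old(q)+[(0,*F),(1,*F),(1,*B),(0,f(-.055,.095),f(.055,.095)),(0,f(-.055,-.095),f(.055,-.095))]
fit2.segs=segs3
q0=fit2.q.copy()
for th in (4,5,6,7,8,9,10):
    q=q0.copy(); q[3]=np.radians(th); free=[i for i in range(24) if i!=3]
    for w in (4,4,3,3):
        obs=edgeobs(q,w)
        def f(z): y=q.copy(); y[free]=z; return fun(y,obs)
        sol=least_squares(f,q[free]); q[free]=sol.x
    c,Rt,Rz=frame(q); st=[]
    for (i,A,B),o in zip(segs3(q),obs):
        u=campts(i,q,A+np.linspace(.05,.95,25)[:,None]*(B-A)); e=((u-o[3])@o[5])[o[4]]; st.append(round(float(np.median(e)),1) if len(e) else None)
    print(th,"cost %.1f"%sol.cost,"line",(c+Rt@[-.016,q[4]+.05,0]).round(4),"cap",q[22:].round(4),"camsd",(q[9:21]*1000).round(1).tolist(),st[:6],st[-5:])
E
python3 fit3.py 2>/dev/null
python3 - <<'E'
import cv2,numpy as np,pickle,sys
sys.path.insert(0,'.')
s,t=pickle.load(open('p0.pkl','rb'))
a=cv2.resize(s["color"][215:295,225:365],(800,457),interpolation=cv2.INTER_CUBIC)
cv2.imwrite('pics/c3.png',np.clip(a[:,:,::-1].astype(float)*1.6,0,255))
E
```

```text
4 cost 104.5 line [0.5458 0.0727 0.1048] cap [0.5166 0.3297] camsd [-0.2, -0.8, -0.5, 0.6, 0.4, 1.1, 0.2, 0.8, -1.1, 1.1, 0.1, -0.4] [-1.5, -0.5, 0.0, -0.0, -0.0, 0.3] [-0.2, 0.3, -1.0, 0.5, -0.0]
5 cost 109.2 line [0.5459 0.0728 0.1044] cap [0.5168 0.3297] camsd [-0.2, -0.8, -0.5, 0.5, 0.4, 1.1, 0.2, 0.8, -1.0, 1.3, 0.1, -0.4] [-1.3, -0.5, 0.0, 0.0, 0.0, 0.0] [-0.5, 0.5, -0.7, 0.5, -0.2]
6 cost 118.1 line [0.5459 0.0727 0.1041] cap [0.517  0.3297] camsd [-0.2, -0.8, -0.5, 0.3, 0.4, 1.1, 0.2, 0.8, -0.9, 1.5, 0.1, -0.4] [-1.0, -0.5, -0.2, -0.0, -0.0, 0.0] [-0.7, 0.9, -0.5, 0.5, 0.0]
7 cost 129.7 line [0.546  0.0728 0.1037] cap [0.5172 0.3297] camsd [-0.3, -0.8, -0.5, 0.2, 0.3, 1.1, 0.3, 0.8, -0.9, 1.7, 0.1, -0.3] [-0.8, -0.5, -0.2, 0.0, 0.0, 0.0] [-0.7, 1.1, -0.2, 0.5, 0.0]
8 cost 136.4 line [0.5461 0.0728 0.1033] cap [0.5174 0.3297] camsd [-0.4, -0.8, -0.5, 0.0, 0.3, 1.1, 0.4, 0.8, -1.0, 1.8, 0.1, -0.3] [-0.5, -0.5, -0.5, 0.0, 0.0, -0.0] [-1.0, 1.2, -0.0, 0.5, 0.0]
9 cost 147.5 line [0.5462 0.0728 0.1029] cap [0.5176 0.3296] camsd [-0.4, -0.8, -0.5, -0.2, 0.3, 1.2, 0.4, 0.8, -1.1, 2.0, 0.1, -0.4] [-0.2, -0.5, -0.5, 0.0, 0.0, -0.3] [-1.0, 1.5, 0.3, 0.3, 0.1]
10 cost 154.5 line [0.5461 0.0728 0.1025] cap [0.5177 0.3296] camsd [-0.5, -0.9, -0.4, -0.5, 0.3, 1.2, 0.5, 0.9, -1.1, 2.1, 0.1, -0.4] [0.0, -0.2, -0.5, 0.0, 0.0, -0.3] [-1.3, 1.7, 0.5, 0.0, 0.3][ WARN:0@0.038] global loadsave.cpp:1063 imwrite_ Unsupported depth image for selected encoder is fallbacked to CV_8U.
```

View pics/c3.png

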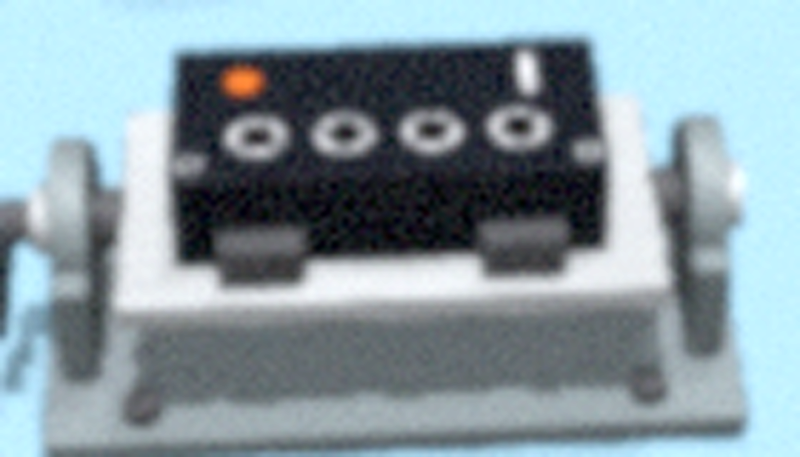

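Tilt comes out at about 5–6° (I'll use 5.5°), the line is at (0.546, 0.073, 0.104), and the pen axis is near (0.516, 0.3295). Next I'll plan the approach to hover above the pen.

```bash
cat > plan.py <<'E'
from h import *
from bench import robot
def pose(): o=robot.get_obs(); return np.array(o["tool_pos"]),R.from_euler("xyz",o["ee_rot"])
def plan(p0,r0,p1,r1,n,grip,nd=1):
    dv=(r0.inv()*r1).as_rotvec()/n; out=[]; d=(np.array(p1)-p0)/n
    for k in range(n):
        rk=r0*R.from_rotvec(dv*k); t=rk.inv().apply(d)*1000
        out.append([round(float(x),nd) for x in t]+[round(float(x),4) for x in dv]+[grip])
    return out
E
python3 - <<'E'
from plan import *
p,r=pose(); r1=R.from_euler("xyz",[np.pi,0,2.896])
rows=plan(p,r,[.516,.3295,.2],r1,20,70,0); print(rows); 
E
```

```text
[[30.0, -33.0, 1.0, 0.0, 0.0, -0.1257, 70], [34.0, -29.0, 1.0, 0.0, 0.0, -0.1257, 70], [37.0, -25.0, 1.0, 0.0, 0.0, -0.1257, 70], [40.0, -20.0, 1.0, 0.0, 0.0, -0.1257, 70], [42.0, -15.0, 1.0, 0.0, 0.0, -0.1257, 70], [44.0, -9.0, 1.0, 0.0, 0.0, -0.1257, 70], [45.0, -4.0, 1.0, 0.0, 0.0, -0.1257, 70], [45.0, 2.0, 1.0, 0.0, 0.0, -0.1257, 70], [44.0, 8.0, 1.0, 0.0, 0.0, -0.1257, 70], [43.0, 13.0, 1.0, 0.0, 0.0, -0.1257, 70], [41.0, 18.0, 1.0, 0.0, 0.0, -0.1257, 70], [38.0, 23.0, 1.0, 0.0, 0.0, -0.1257, 70], [35.0, 28.0, 1.0, 0.0, 0.0, -0.1257, 70], [31.0, 32.0, 1.0, 0.0, 0.0, -0.1257, 70], [27.0, 36.0, 1.0, 0.0, 0.0, -0.1257, 70], [22.0, 39.0, 1.0, 0.0, 0.0, -0.1257, 70], [17.0, 41.0, 1.0, 0.0, 0.0, -0.1257, 70], [12.0, 43.0, 1.0, 0.0, 0.0, -0.1257, 70], [6.0, 44.0, 1.0, 0.0, 0.0, -0.1257, 70], [1.0, 45.0, 1.0, 0.0, 0.0, -0.1257, 70]]
```

Call:
step_arm --commands '[[[30, -33, 1, 0, 0, -0.126, 70], [34, -29, 1, 0, 0, -0.126, 70], [37, -25, 1, 0, 0, -0.126, 70], [40, -20, 1, 0, 0, -0.126, 70], [42, -15, 1, 0, 0, -0.126, 70], [44, -9, 1, 0, 0, -0.126, 70], [45, -4, 1, 0, 0, -0.126, 70], [45, 2, 1, 0, 0, -0.126, 70], [44, 8, 1, 0, 0, -0.126, 70], [43, 13, 1, 0, 0, -0.126, 70], [41, 18, 1, 0, 0, -0.126, 70], [38, 23, 1, 0, 0, -0.126, 70], [35, 28, 1, 0, 0, -0.126, 70], [31, 32, 1, 0, 0, -0.126, 70], [27, 36, 1, 0, 0, -0.126, 70], [22, 39, 1, 0, 0, -0.126, 70], [17, 41, 1, 0, 0, -0.126, 70], [12, 43, 1, 0, 0, -0.126, 70], [6, 44, 1, 0, 0, -0.126, 70], [1, 45, 1, 0, 0, -0.126, 70]]]'

```text
time: 3.7
tool_pos: [0.5121, 0.332, 0.2042]
ee_rot: [-3.141, 0.0, 2.907]
wrist_force: [1.0, -1.1, -0.6]
width: 0.07
finger_force: 0.0
```

```bash
python3 - <<'E'
from plan import *
p,r=pose(); print(p,r.as_euler("xyz")); r1=R.from_euler("xyz",[np.pi,0,2.896])
print(plan(p,r,[.516,.3297,.17],r1,2,70,1))
E
```

```text
[0.51211716 0.33198545 0.2041717 ] [-3.14146401e+00  3.19199372e-04  2.90702612e+00]
[[-2.1, -0.7, 17.1, -0.0001, 0.0002, 0.0055, 70], [-2.2, -0.6, 17.1, -0.0001, 0.0002, 0.0055, 70]]
```

Call:
step_arm --commands '[[[-2, -0.7, 17, 0, 0, 0.005, 70], [-2, -0.7, 17, 0, 0, 0.005, 70], [0, 0, 0, 0, 0, 0, 70]]]'

```text
time: 4.08
tool_pos: [0.5139, 0.3264, 0.1675]
ee_rot: [-3.138, -0.004, 2.891]
wrist_force: [0.4, -0.7, 0.0]
width: 0.07
finger_force: 0.0
```

```bash
python3 - <<'E'
from plan import *
from bench import eyes
import fit2; from fit2 import q,campts
p,r=pose(); print(p,r.as_euler("xyz"))
ps=[eyes.snapshot(n) for n in ("scene","top")]
ims=[]
for i,P in enumerate(ps):
    g=cv2.resize(P["color"],None,fx=4,fy=4,interpolation=cv2.INTER_CUBIC)
    for X,col in [(p,(255,0,255)),(p+r.apply([0,.035,.019]),(0,255,0)),(p+r.apply([0,-.035,.019]),(0,255,0)),([q[22],q[23],.135],(0,255,255))]:
        for u,th in ((proj(P,X)[0],1),(campts(i,q,X)[0],-1)): cv2.circle(g,tuple(int(v) for v in u*4+1.5),4,col,th)
    u=proj(P,p)[0]*4; x,y=int(u[0]),int(u[1]); ims.append(g[max(0,y-250):max(0,y-250)+500,x-200:x+200])
cv2.imwrite("pics/c4.png",np.hstack(ims)[:,:,::-1])
E
```

```text
[0.51394608 0.3263563  0.1674965 ] [-3.13774839 -0.00373153  2.89087978]
```

View pics/c4.png

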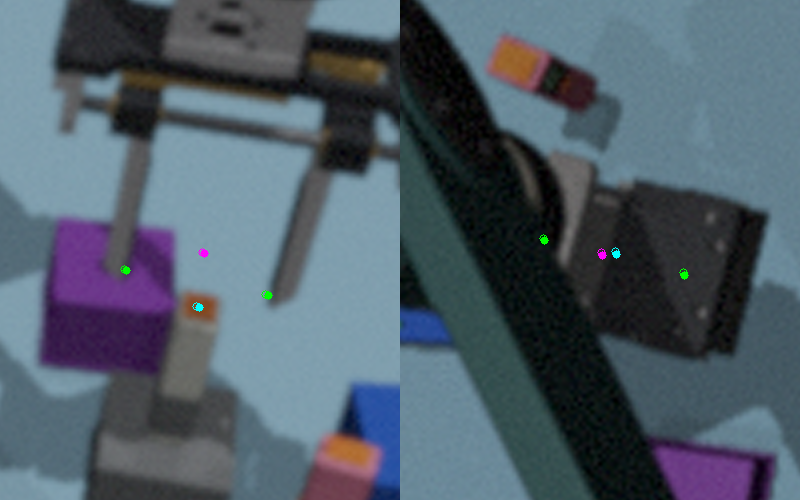

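Left crop: the fingers straddle the cap (198,307), and the projected fingertips match the real ones symmetrically, so the cameras agree with the robot. The pink pen is well clear.

```bash
python3 - <<'E'
from plan import *
p,r=pose(); r1=R.from_euler("xyz",[np.pi,0,2.896])
print(plan(p,r,[.516,.3297,p[2]],r1,1,70,1))
E
```

```text
[[-0.3, 2.8, -0.0, -0.0005, -0.0003, -0.0048, 70]]
```

Call:
step_arm --commands '[[[-0.3, 2.8, 0, 0, 0, -0.005, 70], [0, 0, 0, 0, 0, 0, 70], [0, 0, 0, 0, 0, 0, 70], [0, 0, 0, 0, 0, 0, 70]]]'

```text
time: 4.68
tool_pos: [0.5162, 0.3309, 0.1704]
ee_rot: [3.142, 0.0, 2.898]
wrist_force: [-0.4, 0.1, -0.7]
width: 0.07
finger_force: 0.0
```

```bash
python3 - <<'E'
from plan import *
p,r=pose(); r1=R.from_euler("xyz",[np.pi,0,2.896]); print(p)
print(plan(p,r,[.516,.3297,.110],r1,6,60,1)[0])
E
```

```text
[0.51623381 0.33089244 0.17038601]
[-0.0, -0.2, 10.1, 0.0, 0.0, 0.0003, 60]
```

Call:
step_arm --commands '[[[0, -0.2, 10, 0, 0, 0, 60], [0, -0.2, 10, 0, 0, 0, 60], [0, -0.2, 10, 0, 0, 0, 60], [0, -0.2, 10, 0, 0, 0, 60], [0, -0.2, 10, 0, 0, 0, 60], [0, -0.2, 10, 0, 0, 0, 60], [0, 0, 0, 0, 0, 0, 60], [0, 0, 0, 0, 0, 0, 60], [0, 0, 0, 0, 0, 0, 60]]]'

```text
time: 5.8
tool_pos: [0.5163, 0.3299, 0.111]
ee_rot: [3.141, 0.001, 2.898]
wrist_force: [-0.7, -0.1, -0.6]
width: 0.0599
finger_force: 0.0
```

Call:
step_arm --commands '[[[0, 0, 0.8, 0, 0, 0, 60], [0, 0, 0, 0, 0, 0, 10], [0, 0, 0, 0, 0, 0, 10], [0, 0, 0, 0, 0, 0, 10], [0, 0, 0, 0, 0, 0, 10], [0, 0, 0, 0, 0, 0, 10], [0, 0, 0, 0, 0, 0, 10], [0, 0, 0, 0, 0, 0, 10]]]'

```text
time: 6.8
tool_pos: [0.5159, 0.3298, 0.1094]
ee_rot: [-3.142, -0.0, 2.898]
wrist_force: [0.4, 0.5, -0.2]
width: 0.0219
finger_force: 30.0
```

```bash
python3 - <<'E'
from plan import *
p,r=pose(); print(p,r.as_euler("xyz"),{k:robot.get_obs()[k] for k in("width","finger_force","wrist_force","wrist_torque")})
E
```

```text
[0.51590187 0.32975393 0.10939907] [-3.14156413e+00 -3.62141652e-05  2.89780501e+00] {'width': 0.021876303529792238, 'finger_force': 29.998387098312378, 'wrist_force': array([ 0.3506179 ,  0.46688908, -0.24780814]), 'wrist_torque': array([ 0.05023431, -0.18053551,  0.02591152])}
```

Call:
step_arm --commands '[[[0, 0, -5, 0, 0, 0, 10], [0, 0, -10, 0, 0, 0, 10], [0, 0, -15, 0, 0, 0, 10], [0, 0, -20, 0, 0, 0, 10], [0, 0, -25, 0, 0, 0, 10], [0, 0, -25, 0, 0, 0, 10], [0, 0, -20, 0, 0, 0, 10], [0, 0, -15, 0, 0, 0, 10], [0, 0, -10, 0, 0, 0, 10], [0, 0, 0, 0, 0, 0, 10], [0, 0, 0, 0, 0, 0, 10], [0, 0, 0, 0, 0, 0, 10]]]'

```text
time: 8.3
tool_pos: [0.5156, 0.3295, 0.2532]
ee_rot: [-3.14, -0.002, 2.898]
wrist_force: [-0.7, 1.2, -1.8]
width: 0.0218
finger_force: 30.0
```

```bash
cat >> plan.py <<'E'
TH,YAW=np.radians(5.5),0.087
RF=(R.from_euler("z",YAW)*R.from_euler("y",-TH)).as_matrix(); RT=R.from_matrix(np.c_[-RF[:,0],RF[:,1],-RF[:,2]])
LINE=np.array([.5458,.0727,.1043]); L=.1045
E
python3 - <<'E'
from plan import *
p,r=pose(); print(p,r.as_euler("xyz"),robot.get_obs()["wrist_force"],robot.get_obs()["wrist_torque"])
tgt=LINE+RF[:,2]*(L+.02); print(tgt,RT.as_euler("xyz"))
for x in plan(p,r,tgt,RT,12,10,0): print(x)
E
```

```text
[0.51558862 0.32954231 0.25322886] [-3.14008058e+00 -1.53196357e-03  2.89776026e+00] [-0.68632283  1.16882271 -1.8037587 ] [ 0.04014639 -0.23782604 -0.01694815]
[0.53391234 0.07166316 0.22822683] [-3.14159265  0.09599311 -3.05459265]
[-7.0, -20.0, 2.0, -0.0014, -0.0081, -0.0275, 10]
[-6.0, -21.0, 2.0, -0.0014, -0.0081, -0.0275, 10]
[-6.0, -21.0, 2.0, -0.0014, -0.0081, -0.0275, 10]
[-5.0, -21.0, 2.0, -0.0014, -0.0081, -0.0275, 10]
[-4.0, -21.0, 2.0, -0.0014, -0.0081, -0.0275, 10]
[-4.0, -21.0, 2.0, -0.0014, -0.0081, -0.0275, 10]
[-3.0, -21.0, 2.0, -0.0014, -0.0081, -0.0275, 10]
[-3.0, -21.0, 2.0, -0.0014, -0.0081, -0.0275, 10]
[-2.0, -21.0, 2.0, -0.0014, -0.0081, -0.0275, 10]
[-1.0, -22.0, 2.0, -0.0014, -0.0081, -0.0275, 10]
[-1.0, -22.0, 2.0, -0.0014, -0.0081, -0.0275, 10]
[-0.0, -22.0, 2.0, -0.0014, -0.0081, -0.0275, 10]
```

Call:
step_arm --commands '[[[-7, -20, 2, -0.001, -0.008, -0.0275, 10], [-6, -21, 2, -0.001, -0.008, -0.0275, 10], [-6, -21, 2, -0.001, -0.008, -0.0275, 10], [-5, -21, 2, -0.001, -0.008, -0.0275, 10], [-4, -21, 2, -0.001, -0.008, -0.0275, 10], [-4, -21, 2, -0.001, -0.008, -0.0275, 10], [-3, -21, 2, -0.001, -0.008, -0.0275, 10], [-3, -21, 2, -0.001, -0.008, -0.0275, 10], [-2, -21, 2, -0.001, -0.008, -0.0275, 10], [-1, -22, 2, -0.001, -0.008, -0.0275, 10], [-1, -22, 2, -0.001, -0.008, -0.0275, 10], [0, -22, 2, -0.001, -0.008, -0.0275, 10], [0, 0, 0, 0, 0, 0, 10], [0, 0, 0, 0, 0, 0, 10], [0, 0, 0, 0, 0, 0, 10], [0, 0, 0, 0, 0, 0, 10]]]'

```text
time: 10.3
tool_pos: [0.5355, 0.0723, 0.2315]
ee_rot: [-3.138, 0.096, -3.054]
wrist_force: [-0.9, -0.1, -0.7]
width: 0.0218
finger_force: 30.0
```

```bash
python3 - <<'E'
from plan import *
from bench import eyes,models
import pickle
from fit2 import q,campts,pts
ps=[eyes.snapshot(n) for n in ("scene","top")]; pickle.dump(ps,open("p1.pkl","wb"))
p,r=pose(); print(p,r.as_euler("xyz"),robot.get_obs()["wrist_force"])
tgt=LINE+RF[:,2]*(L+.02); print(plan(p,r,tgt,RT,1,10,2), "tip",p+r.apply([0,0,L]))
tip=p+r.apply([0,0,L]); ims=[]
for i,P in enumerate(ps):
    print([(round(d["confidence"],2),np.round(d["xy"],1)) for d in models.tip_of(P,"gauge_tip")[:3]],campts(i,q,tip),campts(i,q,LINE))
    g=cv2.resize(P["color"],None,fx=5,fy=5,interpolation=cv2.INTER_CUBIC)
    cv2.circle(g,tuple(int(v) for v in campts(i,q,tip)[0]*5+2),3,(255,0,255),-1); cv2.circle(g,tuple(int(v) for v in campts(i,q,LINE)[0]*5+2),3,(0,255,0),-1)
    u=campts(i,q,LINE)[0]*5; x,y=int(u[0]),int(u[1]); ims.append(g[y-350:y+150,x-200:x+200])
cv2.imwrite("pics/c5.png",np.hstack(ims)[:,:,::-1])
E
```

```text
[0.53552259 0.07211355 0.23146815] [-3.13762659  0.09623872 -3.05423817] [-0.0070733   0.97848501 -1.39878134]
[[1.95, -0.3, 3.07, -0.0039, 0.0002, 0.0004, 10]] tip [0.54556182 0.07257672 0.12745253]
[(0.56, array([431.3, 256.4]))] [[316.75797506 218.35967857]] [[316.62224013 227.04721469]]
[] [[300.85119331 246.11411668]] [[300.98692517 247.15399004]]
```

View pics/c5.png

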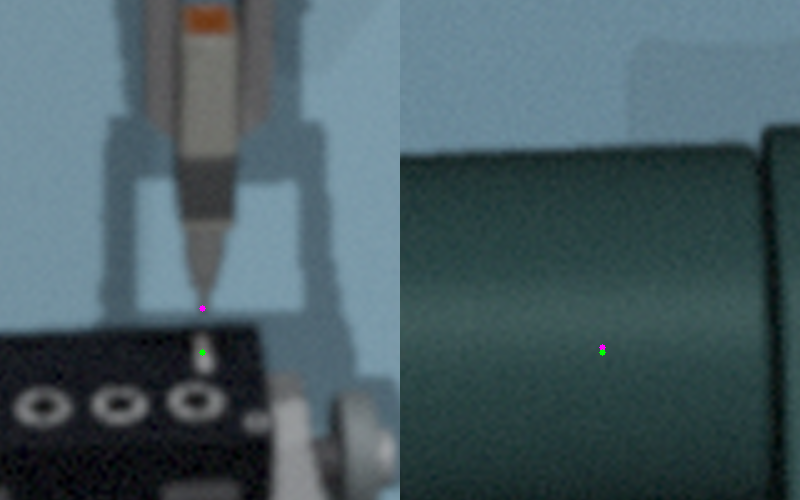

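The tip in the scene crop is at (204,308), as predicted, directly over the line at (204,353). Now I'll take averaged baseline readings, because single readings are noisy.

```bash
cat >> plan.py <<'E'
def avg(n):
    from bench import eyes
    P=[];F=[];E=[];T=[]
    for k in range(n):
        eyes.snapshot("scene"); o=robot.get_obs(); P.append(o["tool_pos"]);F.append(o["wrist_force"]);T.append(o["wrist_torque"]);E.append((RT.inv()*R.from_euler("xyz",o["ee_rot"])).as_rotvec())
    P,F,E,T=map(np.array,(P,F,E,T)); print("t",round(o["time"],2),"pos sd",P.std(0).round(5),"F",F.mean(0).round(2),"sd",F.std(0).round(2),"Fn",round(float(F.mean(0)@RF[:,2]),2),"ferr mrad",(E.mean(0)*1000).round(1),"T",T.mean(0).round(3))
    tip=P.mean(0)+R.from_matrix(RT.as_matrix()).apply(R.from_rotvec(E.mean(0)).apply([0,0,L])); d=(tip-LINE)@RF*1000
    print("P",P.mean(0).round(5),"tip rel line in face frame mm",d.round(2)); return P.mean(0),F.mean(0),E.mean(0)
E
python3 -c "
from plan import *
avg(12)"
```

```text
t 11.1 pos sd [1.e-05 8.e-05 1.e-05] F [ 0.13 -0.25 -0.96] sd [0.47 0.46 0.45] Fn -0.96 ferr mrad [ 4.1 -0.3  0.3] T [ 0.061 -0.069 -0.004]
P [0.53553 0.07164 0.23145] tip rel line in face frame mm [ 1.93 -0.58 23.05]
```

Call:
step_arm --commands '[[[1, 0.2, 3, -0.004, 0, 0, 10], [0.9, 0, 4, 0, 0, 0, 10], [0, 0, 4, 0, 0, 0, 10], [0, 0, 4, 0, 0, 0, 10], [0, 0, 3, 0, 0, 0, 10], [0, 0, 1, 0, 0, 0, 10], [0, 0, 0, 0, 0, 0, 10], [0, 0, 0, 0, 0, 0, 10], [0, 0, 0, 0, 0, 0, 10]]]'

```text
time: 12.22
tool_pos: [0.5355, 0.0718, 0.2125]
ee_rot: [-3.142, 0.097, -3.055]
wrist_force: [-0.5, 0.1, -1.1]
width: 0.0216
finger_force: 30.0
```

```bash
python3 -c "
from plan import *
avg(8)"
```

```text
t 12.62 pos sd [3.e-05 2.e-05 6.e-05] F [ 0.07  0.2  -1.18] sd [0.4  0.62 0.3 ] Fn -1.19 ferr mrad [ 0.1 -0.4  0.3] T [ 0.057 -0.063 -0.007]
P [0.53547 0.07181 0.21241] tip rel line in face frame mm [0.08 0.01 4.11]
```

Call:
step_arm --commands '[[[0, 0, 1, 0, 0, 0, 10], [0, 0, 1, 0, 0, 0, 10], [0, 0, 1, 0, 0, 0, 10], [0, 0, 1, 0, 0, 0, 10], [0, 0, 1, 0, 0, 0, 10], [0, 0, 1, 0, 0, 0, 10], [0, 0, 0, 0, 0, 0, 10], [0, 0, 0, 0, 0, 0, 10], [0, 0, 0, 0, 0, 0, 10]]]'

```text
time: 13.75
tool_pos: [0.536, 0.0719, 0.2065]
ee_rot: [3.142, 0.096, -3.055]
wrist_force: [-0.2, -0.4, -0.0]
width: 0.0218
finger_force: 30.0
```

```bash
python3 -c "
from plan import *
avg(12)"
```

```text
t 14.35 pos sd [1.e-05 1.e-05 4.e-05] F [-0.76 -0.17  0.58] sd [0.38 0.5  0.49] Fn 0.65 ferr mrad [ 0.1 -0.4  0.3] T [0.043 0.05  0.004]
P [0.53605 0.07187 0.20641] tip rel line in face frame mm [ 0.09  0.01 -1.92]
```

Call:
step_arm --commands '[[[0, 0, 1, 0, 0, 0, 10], [0, 0, 1, 0, 0, 0, 10], [0, 0, 0.5, 0, 0, 0, 10], [0, 0, 0, 0, 0, 0, 10], [0, 0, 0, 0, 0, 0, 10], [0, 0, 0, 0, 0, 0, 10]]]'

```text
time: 15.1
tool_pos: [0.5363, 0.0719, 0.204]
ee_rot: [-3.142, 0.096, -3.055]
wrist_force: [-1.0, -0.5, 1.4]
width: 0.0218
finger_force: 30.0
```

```bash
python3 - <<'E'
from plan import *
avg(15)
from bench import eyes
P=eyes.snapshot("scene"); t=eyes.snapshot("top")
from fit2 import q,campts
tip=campts(0,q,LINE)[0]; print(tip)
x,y=int(tip[0]),int(tip[1]); a=cv2.resize(P["color"][y-50:y+20,x-35:x+35],(560,560),interpolation=cv2.INTER_CUBIC)
cv2.imwrite("pics/c6.png",np.clip(a[:,:,::-1]*1.5,0,255).astype(np.uint8))
E
```

```text
t 15.85 pos sd [1.e-05 2.e-05 2.e-05] F [-0.86 -0.23  1.63] sd [0.45 0.48 0.34] Fn 1.71 ferr mrad [ 0.1 -0.4  0.3] T [ 0.055  0.072 -0.003]
P [0.53629 0.07189 0.20391] tip rel line in face frame mm [ 0.08  0.01 -4.43]
[316.62224013 227.04721469]
```

View pics/c6.png

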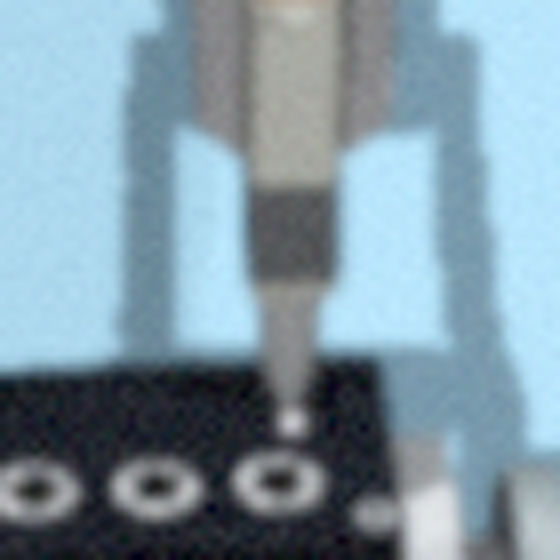

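The tip sits on the white line, at column 291 in the crop with the line's lower end showing below it at (291,423). Push is about 2.8 N. I'll add 0.4 mm, then slide along −tool y at 2.5 mm per row.

Call:
step_arm --commands '[[[0, 0, 0.4, 0, 0, 0, 10], [0, 0, 0, 0, 0, 0, 10], [0, -1, 0, 0, 0, 0, 10], [0, -2, 0, 0, 0, 0, 10], [0, -2.5, 0, 0, 0, 0, 10], [0, -2.5, 0, 0, 0, 0, 10], [0, -2.5, 0, 0, 0, 0, 10], [0, -2.5, 0, 0, 0, 0, 10], [0, -2.5, 0, 0, 0, 0, 10], [0, -2.5, 0, 0, 0, 0, 10]]]'

```text
time: 17.2
tool_pos: [0.5378, 0.0538, 0.2034]
ee_rot: [-3.142, 0.096, -3.055]
wrist_force: [-0.6, 2.8, 2.9]
width: 0.0215
finger_force: 30.0
```

```bash
cat >> plan.py <<'E'
def now():
    o=robot.get_obs(); r=R.from_euler("xyz",o["ee_rot"]); print("tip",((o["tool_pos"]+r.apply([0,0,L])-LINE)@RF*1000).round(2),"err",((RT.inv()*r).as_rotvec()*1000).round(1),"F",(o["wrist_force"]@RF).round(2),"T",np.round(o["wrist_torque"],3),"w",o["width"])
E
python3 -c "
from plan import *
now()"
```

```text
tip [ -0.02 -18.17  -4.89] err [ 0.1 -0.2  0.4] F [-0.11  2.88  2.89] T [ 0.711 -0.004  0.128] w 0.021524475946191442
```

Call:
step_arm --commands '[[[0, -2.5, 0, 0, 0, 0, 10], [0, -2.5, 0, 0, 0, 0, 10], [0, -2.5, 0, 0, 0, 0, 10], [0, -2.5, 0, 0, 0, 0, 10], [0, -2.5, 0, 0, 0, 0, 10], [0, -2.5, 0, 0, 0, 0, 10], [0, -2.5, 0, 0, 0, 0, 10], [0, -2.5, 0, 0, 0, 0, 10], [0, -2.5, 0, 0, 0, 0, 10], [0, -2.5, 0, 0, 0, 0, 10], [0, -2.5, 0, 0, 0, 0, 10], [0, -2.5, 0, 0, 0, 0, 10]]]'

```text
time: 18.7
tool_pos: [0.5404, 0.0239, 0.2035]
ee_rot: [-3.142, 0.096, -3.055]
wrist_force: [-0.4, 2.7, 2.1]
width: 0.0216
finger_force: 30.0
```

```bash
python3 -c "
from plan import *
now()"
```

```text
tip [-1.000e-02 -4.816e+01 -4.860e+00] err [ 0.  -0.2  0.4] F [0.07 2.7  2.14] T [ 0.681 -0.031  0.008] w 0.021635692165894217
```

Call:
step_arm --commands '[[[0, -2.5, 0, 0, 0, 0, 10], [0, -2.5, 0, 0, 0, 0, 10], [0, -2.5, 0, 0, 0, 0, 10], [0, -2.5, 0, 0, 0, 0, 10], [0, -2.5, 0, 0, 0, 0, 10], [0, -2.5, 0, 0, 0, 0, 10], [0, -2.5, 0, 0, 0, 0, 10], [0, -2.5, 0, 0, 0, 0, 10], [0, -2.5, 0, 0, 0, 0, 10], [0, -2.5, 0, 0, 0, 0, 10], [0, -2.5, 0, 0, 0, 0, 10], [0, -2.5, 0, 0, 0, 0, 10], [0, -2.5, 0, 0, 0, 0, 10], [0, -2.5, 0, 0, 0, 0, 10], [0, -2.5, 0, 0, 0, 0, 10], [0, -2.5, 0, 0, 0, 0, 10], [0, -2.5, 0, 0, 0, 0, 10], [0, -2.5, 0, 0, 0, 0, 10], [0, -2.2, 0, 0, 0, 0, 10], [0, -1.8, 0, 0, 0, 0, 10]]]'

```text
time: 21.2
tool_pos: [0.5447, -0.0249, 0.2035]
ee_rot: [-3.141, 0.096, -3.055]
wrist_force: [-0.3, 1.8, 1.9]
width: 0.0217
finger_force: 30.0
```

```bash
python3 - <<'E'
from plan import *
now(); avg(3)
from bench import eyes
P=eyes.snapshot("scene")
from fit2 import pts
d=pts["dot"][0]; print(d)
x,y=int(d[0]),int(d[1]); a=cv2.resize(P["color"][y-50:y+20,x-35:x+35],(560,560),interpolation=cv2.INTER_CUBIC)
cv2.circle(a,tuple(int((v-o)*8+3.5) for v,o in zip(d,(x-35,y-50))),3,(0,255,0),-1)
cv2.imwrite("pics/c7.png",np.clip(a[:,:,::-1]*1.5,0,255).astype(np.uint8))
E
```

```text
tip [ -0.   -97.19  -4.84] err [ 0.1 -0.2  0.4] F [0.03 1.84 1.92] T [ 0.665 -0.021  0.085] w 0.02172815933253538
t 21.35 pos sd [1.e-05 4.e-05 1.e-05] F [0.08 0.96 1.7 ] sd [0.64 0.78 0.51] Fn 1.68 ferr mrad [ 1.2 -0.3  0.7] T [ 0.301 -0.048  0.015]
P [ 0.54474 -0.02538  0.20351] tip rel line in face frame mm [  0.   -97.74  -4.83]
[267.07201087 228.85122283]
```

View pics/c7.png

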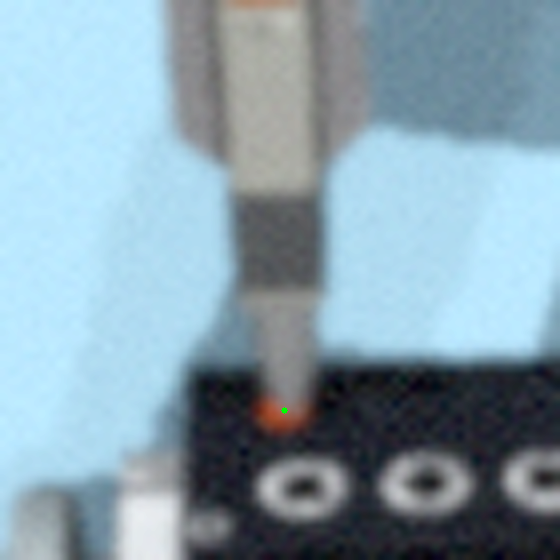

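The tip is at (290,400) and the dot at (284,410). It is about 2 mm short, matching the measured −97.7 mm. I'll do the last bit, then check force and whether the pen is still square to the gripper.

Call:
step_arm --commands '[[[0, -1.5, 0, 0, 0, 0, 10], [0, -0.7, 0, 0, 0, 0, 10], [0, 0, 0, 0, 0, 0, 10], [0, 0, 0, 0, 0, 0, 10]]]'

```text
time: 21.9
tool_pos: [0.5449, -0.0269, 0.2035]
ee_rot: [-3.141, 0.096, -3.055]
wrist_force: [-0.4, 0.9, 1.8]
width: 0.0218
finger_force: 30.0
```

```bash
python3 - <<'E'
from plan import *
p,F,E=avg(14)
from bench import eyes
P=eyes.snapshot("scene")
from fit2 import pts,q,campts
d=pts["dot"][0]
x,y=int(d[0]),int(d[1]); a=cv2.resize(P["color"][y-60:y+15,x-37:x+38],(600,600),interpolation=cv2.INTER_CUBIC)
r=RT*R.from_rotvec(E); f=lambda X:tuple(int(v) for v in (campts(0,q,X)[0]-(x-37,y-60))*8+3.5)
for yy,c in ((0,(0,255,0)),(-.011,(255,0,255)),(.011,(255,0,255))):
    cv2.line(a,f(p+r.apply([0,yy,-.02])),f(p+r.apply([0,yy,L-.004 if yy==0 else .06])),c,1)
cv2.circle(a,tuple(int(v) for v in (d-(x-37,y-60))*8+3.5),3,(255,255,0),-1)
cv2.imwrite("pics/c8.png",np.clip(a[:,:,::-1]*1.4,0,255).astype(np.uint8))
E
```

```text
t 22.6 pos sd [1.e-05 1.e-05 1.e-05] F [-0.45  1.6   2.19] sd [0.51 0.5  0.39] Fn 2.21 ferr mrad [ 0.2 -0.3  0.3] T [ 0.479 -0.009  0.029]
P [ 0.54489 -0.02697  0.2035 ] tip rel line in face frame mm [ 2.000e-02 -9.923e+01 -4.840e+00]
```

View pics/c8.png

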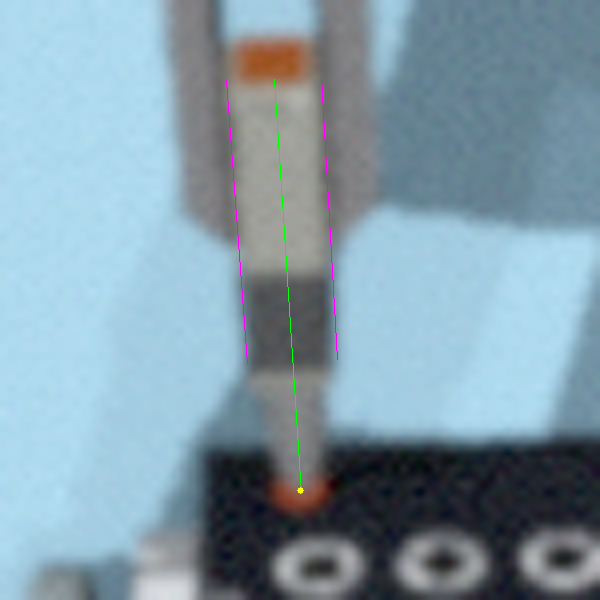

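The pen lies along the predicted tool axis with its tip on the dot centre at (300,490), and the push is about 3.2 N. One small trim, then hand in.

Call:
step_arm --commands '[[[0, -0.5, -0.3, 0, 0, 0, 10], [0, 0, 0, 0, 0, 0, 10], [0, 0, 0, 0, 0, 0, 10], [0, 0, 0, 0, 0, 0, 10], [0, 0, 0, 0, 0, 0, 10], [0, 0, 0, 0, 0, 0, 10]]]'

```text
time: 23.4
tool_pos: [0.5449, -0.0274, 0.2038]
ee_rot: [-3.142, 0.096, -3.055]
wrist_force: [-0.2, 2.8, 2.1]
width: 0.0218
finger_force: 30.0
```

```bash
python3 - <<'E'
from plan import *
avg(12)
print(robot.close_job())
E
```

```text
t 24.0 pos sd [1.e-05 1.e-05 2.e-05] F [-0.3   1.97  2.04] sd [0.32 0.36 0.33] Fn 2.04 ferr mrad [ 0.  -0.2  0.3] T [ 0.567 -0.02   0.054]
P [ 0.54489 -0.02743  0.20378] tip rel line in face frame mm [ -0.   -99.68  -4.56]
the job is handed in; nothing more can be done
None
```

The job is handed in at 24 s: the gauge was slid from the white line to the orange dot at about 2 cm/s and is held there steady at about 3.1 N, set square to a table tilt I estimated from the images at about 5.5° (about 1° uncertain).

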